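Fetch the sample jar from behind the milk bottles and weigh it

TASK

The red-lidded sample jar is hemmed in behind the three tall milk bottles in the steel cold tray: clear all three bottles onto the blue mat, then take the red jar out and stand it in the middle of the balance's pan. Once it is on the pan, put each bottle back in the tray on the very place it came from. Keep everything upright, set things down gently and leave the two white-lidded jars where they are.

Things in the scene. Friction and masses are not known exactly. Their poses are not given: they have to be found in the camera images.
- green_bottle_center (a point): milk bottle with green screw cap, round, standing upright: 140 mm high, body 54 mm across up to a height of about 95 mm, then a shoulder and neck; the green cap is 40 mm across and 26 mm tall (114 to 140 mm above the bottle's foot). About 0.2 to 0.35 kg. This point is on its axis half-way up, 70 mm above its foot; z points up its axis
- lilac_bottle_center (a point): milk bottle with lilac screw cap, round, standing upright: 140 mm high, body 54 mm across up to a height of about 95 mm, then a shoulder and neck; the lilac cap is 40 mm across and 26 mm tall (114 to 140 mm above the bottle's foot). About 0.2 to 0.35 kg. This point is on its axis half-way up, 70 mm above its foot; z points up its axis
- yellow_bottle_center (a point): milk bottle with yellow screw cap, round, standing upright: 140 mm high, body 54 mm across up to a height of about 95 mm, then a shoulder and neck; the yellow cap is 40 mm across and 26 mm tall (114 to 140 mm above the bottle's foot). About 0.2 to 0.35 kg. This point is on its axis half-way up, 70 mm above its foot; z points up its axis
- red_jar_center (a point): round sample jar with a red screw lid, upright: 60 mm high, body 45 mm across, lid 48 mm across and 16 mm tall at the top. This point is on its axis half-way up, 30 mm above its foot; z points up its axis. At the start it stands in the tray, on the side away from the robot, with a bottle close in front of it (toward the robot), to its left and to its right, only 3 to 7 mm clear of each. About 0.1 kg
- white_jar_a_center (a point): round sample jar with a white screw lid, upright: 60 mm high, body 45 mm across, lid 48 mm across and 16 mm tall at the top. This point is on its axis half-way up, 30 mm above its foot; z points up its axis. One of two alike, near the tray's front left corner; it stays
- white_jar_b_center (a point): round sample jar with a white screw lid, upright: 60 mm high, body 45 mm across, lid 48 mm across and 16 mm tall at the top. This point is on its axis half-way up, 30 mm above its foot; z points up its axis. The other one, near the tray's front right corner; it stays
- tray: fixed stainless-steel cold tray, 176 mm (its x) by 236 mm (its y), rim 16 mm high, floor 3 mm above the table, with a blue hard-shell cold pack 45 mm high along its far rim. The bottles stand on three flat black round pads 62 mm across, whose centres in the tray's frame are (25, 56), (-31, 0) and (25, -56) mm; which bottle is on which pad differs each time. Origin: centre of its underside, on the table; x points away from the robot, z up
- mat: blue mat fixed on the table to one side of the tray (left or right), 220 by 220 mm and 3 mm thick, with a pale border line: the side area, with room for three bottles spaced 104 mm apart in a square pattern. Origin: centre of its underside, on the table; x and y along its edges, z up
- pan_center (a point): centre of the top face of the round steel pan of the laboratory balance, on the other side of the tray; the pan is 132 mm across, its top 72 mm above the table, and does not give; the balance's housing, 250 by 190 mm, is lower than the pan, and its display faces the robot. x points from the display to the back of the balance, z up

How it is judged:
By the outcome, as a careful person would: the job done as asked, in the order asked, and still so for the second after the job is handed in, with the robot touching nothing.
It also fails if it takes over 141 s, if anything falls off the work surface, if the arm or the gripper's body presses on something with over 40 N, if the wrist force passes 120 N, or if a joint passes its speed limit or range.

ROBOT

A 6-joint arm with a two-finger parallel gripper is mounted at the origin on the work surface. World frame = base frame: x ahead of the robot, y to its left, z up, the work surface at z = 0. Lengths are in m, angles in rad, forces in N, time in s.
With the tool pointing down it reaches from about 0.4 to 0.825 m from the base axis. Payload 7 kg.
Tool frame: the origin (TCP) lies midway between the tips of the shut fingers; the grasp point (between the pads) lies arm.hold_point_z behind it (arm.hold_point_z is the distance from the TCP to the grasp point, in m); z points along the fingers, y is the line along which they close (so a half turn about z gives the same grasp; the last joint's range is limited). The gripper opens to 88 mm and grips with 3 to 60 N. Pads are 19 mm wide; open, the fingers measure 130 mm over their backs; the gripper's body (78 mm by 193 mm) begins 47 mm behind the grasp point.
Start: joints at [-0.95, 0.359, 0.012, 0, -1.224, -0.288], TCP at [0.22, -0.638, 0.204] pointing down, gripper open.
Joint ranges: [-3.07, 3.07], [-1.43, 2.12], [-1.02, 1.25], [-3.03, 1.67], [-3.05, -0], [-3.03, 3.03]. Speed limits (rad/s): [2.39, 2.39, 3.01, 3.14, 3.14, 3.14].

INTERFACE

Orientations are given as [roll, pitch, yaw] about the fixed x, y, z axes, in that order (R = Rz(yaw) Ry(pitch) Rx(roll)).
In Python, from station import arm gives the robot as it stands.
- The arm moves only by the shell command python3 -m crank 'ROWS' [OPENING] [FORCE]. ROWS is JSON, a list that holds one entry, the list of rows, each a list of 4 numbers: the shift along the tool's x, y, z in units of 25 mm (1.0 is 25 mm), then the turn about the tool's z in units of 5 degrees (1.0 is 5 degrees). A call has 1 to 12 rows; each row is the pose to reach, as a shift and turn from the pose commanded when the call began, along the tool's axes at that moment; what a row does not reach only later rows make up. A row lasts 1/8 s, in which the tool goes at most 62.5 mm and 10.7 degrees, less where a joint would pass 70% of its speed; a pose out of reach is approached as far as the arm can. A call with a gripper value outside its range is refused whole. OPENING is the closure, from 0 (fully open) to 1 (shut), set as the call begins (- or left out, the last holds). The fingers move at their own pace and stop on an object; FORCE is the grip in N (left out, the last holds). Time passes only in rows, so rows that repeat a pose let the fingers close. It gives the time, the measured TCP pose, the force, the opening and the grip force at its end, in the units of the state.
- arm.get_state(): the state, without advancing time (a new reading comes with each control period).
- arm.grab_frame(name): name is "scene" or "side" or "wrist"; returns (picture, depth): 400x640x3 uint8, red, green, blue; 400x640 float32, m along the optical axis (not along the pixel's ray), 0 where there is no reading.
- arm.get_calibration(name): a dict with "mtx" (3x3 intrinsics, pixels), "R" (3x3) and "t" (3): a world point X has camera coordinates R X + t; the wrist camera has in their place "mount" (4x4, takes a point from camera to tool coordinates, whose origin is the TCP and whose axes are the flange's). Camera axes: x right, y down, z forward; pixel columns grow to the right and rows downward; lengths in m; the calibration is good to about 2 mm. A picture is of the moment at which its call begins: read the wrist's pose just before it. get_calibration takes no time and is no camera call.
- arm.job_done(): hands the job in; it is judged then, once.
Trained networks look in the newest picture that a camera, given by its name, has taken for a name from the list of things; names that differ only in an ending like _2 or _b are one class to them, and where a whole thing is asked for, a point or a joint stands for the part that bears it (a point fixed in the world has none). Each returns a list of dicts, best first, with "score" (0 to 1); they miss things now and then, are a little off and sometimes report something else, mostly with a low value. They report only what shows in the picture. A call takes as long as a camera call.
- arm.recognise(thing, camera): "extent" ([left, top, width, height] in pixels, round what is visible of it).
- arm.trace(thing, camera): "mask" (400x640 bool, what is visible of it) and "extent" ([left, top, width, height] in pixels, round what is visible of it).
The state is a dict: "t": time; "q": joint angles; "qd": joint speeds; "joint_efforts": joint torques, N m; "eef_pos": TCP position; "ee_rot": TCP orientation; "force": force on the tool from outside, world axes, zero at the start; "moment": the same for the moment, N m; "width": finger opening in m; "gripper_force": force on a finger pad.
Only numpy, scipy, OpenCV 4.12 (cv2) and the standard library are available. Lean on these libraries where they do the work, as an engineer would, in place of code of your own. Each camera call takes 0.05 s, during which the arm holds its last target. There are 200 camera calls.

## Working session

There is one attempt and no reset: what is moved stays moved. The work goes in short steps, Python scripts to look and compute and a shell command to move; the robot and the scene stay as the last step left them, time stands still between calls to the robot, and variables do not carry over. Pictures are saved under pics/ and viewed, at most 14 in all, crops included, and the job is handed in when it is done.

```bash
ls; mkdir -p pics; cat > h.py <<'E'
import numpy as np, cv2
from station import arm
from scipy.spatial.transform import Rotation as Ro
def cloud(name,depth):
    c=arm.get_calibration(name); K=np.array(c["mtx"]); v,u=np.indices(depth.shape)
    P=np.stack([(u-K[0,2])/K[0,0]*depth,(v-K[1,2])/K[1,1]*depth,depth],-1)
    if "mount" in c:
        s=arm.get_state(); M=np.array(c["mount"]); P=P@M[:3,:3].T+M[:3,3]
        return P@Ro.from_euler('xyz',s["ee_rot"]).as_matrix().T+np.array(s["eef_pos"])
    return (P-np.array(c["t"]))@np.array(c["R"])
def circ(xy):
    A=np.c_[2*xy,np.ones(len(xy))]; s=np.linalg.lstsq(A,(xy**2).sum(1),rcond=None)[0]
    return s[:2],np.sqrt(s[2]+s[0]**2+s[1]**2)
E
python3 - <<'E'
from h import *
print(arm.get_state(), arm.hold_point_z)
T=["green_bottle_center","lilac_bottle_center","yellow_bottle_center","red_jar_center","white_jar_a_center","tray","mat","pan_center"]
for cam in ["scene","side"]:
    im,d=arm.grab_frame(cam); cv2.imwrite(f"pics/{cam}0.png",im[:,:,::-1]); P=cloud(cam,d); np.savez(f"pics/{cam}0.npz",im=im,d=d,P=P)
    c=arm.get_calibration(cam); print(cam,"campos",-np.array(c["R"]).T@np.array(c["t"]))
    for t in T:
        for r in arm.trace(t,cam)[:2]:
            m=r["mask"]&(d>0)
            if m.sum()<5: continue
            q=P[m]; top=q[:,2].max() if 0 else np.percentile(q[:,2],97)
            k=q[abs(q[:,2]-top)<.004]; mm=(np.percentile(k[:,:2],1,0)+np.percentile(k[:,:2],99,0))/2
            print(t,round(r["score"],2),r["extent"],"top",top.round(4),"mid",mm.round(4),"mean",k[:,:2].mean(0).round(4),"span",np.ptp(k[:,:2],axis=0).round(3))
E
```

```text
pics
{'t': 0.0, 'q': array([-9.49884426e-01,  3.59422361e-01,  1.10495307e-02, -3.94966841e-04,
       -1.22406480e+00, -2.88093138e-01]), 'qd': array([-0.00057505,  0.00058517, -0.00127915,  0.00190238,  0.00152728,
        0.00033365]), 'joint_efforts': array([-3.16729136e-03, -5.82723498e+01,  2.93035322e+01,  6.99691236e+00,
        6.65183121e-03, -1.39541976e-04]), 'eef_pos': array([ 0.2203393 , -0.63746727,  0.20328762]), 'ee_rot': array([ 3.13991349e+00, -1.10400292e-04, -2.80890832e+00]), 'force': array([-0.15457871,  0.08693613, -0.82687185]), 'moment': array([-0.03830426,  0.01494586, -0.01699317]), 'gripper_force': 0.0, 'width': 0.08750338037162955} 0.0188
scene campos [1.132945   0.14947541 1.00446214]
green_bottle_center 0.96 [290.9, 182.0, 25.6, 51.7] top 0.1446 mid [ 0.5957 -0.0378] mean [ 0.5966 -0.0376] span [0.04  0.037]
lilac_bottle_center 0.56 [334.3, 206.3, 31.1, 46.3] top 0.1449 mid [0.6182 0.0719] mean [0.6186 0.0726] span [0.04  0.038]
yellow_bottle_center 0.71 [325.3, 176.2, 24.8, 41.2] top 0.1448 mid [0.5758 0.0335] mean [0.5549 0.0297] span [0.091 0.052]
r
[... 868 characters left out ...]
bottle_center 0.8 [321.0, 147.3, 27.2, 52.4] top 0.1411 mid [0.6056 0.0301] mean [0.6123 0.0617] span [0.057 0.122]
yellow_bottle_center 0.86 [302.1, 165.2, 27.0, 57.2] top 0.1408 mid [0.5481 0.0244] mean [0.5483 0.0224] span [0.035 0.035]
white_jar_a_center 0.53 [295.8, 172.9, 10.1, 31.6] top 0.0619 mid [0.5375 0.1086] mean [0.5368 0.1092] span [0.03  0.047]
tray 0.88 [288.1, 186.1, 84.9, 67.7] top 0.0439 mid [ 0.6449 -0.0135] mean [ 0.6428 -0.0292] span [0.044 0.149]
mat 0.58 [258.0, 295.1, 174.8, 103.6] top 0.0028 mid [ 0.4858 -0.3311] mean [ 0.4901 -0.3307] span [0.226 0.217]
pan_center 0.57 [210.9, 130.8, 93.2, 46.6] top 0.0705 mid [0.5136 0.3267] mean [0.5129 0.3234] span [0.13  0.133]
```

```bash
python3 - <<'E'
from h import *
pts={'green':(.595,-.038),'lilac':(.617,.070),'yellow':(.549,.024),'red':(.605,.019),'wa':(.547,.110),'wb':(.52,-.04)}
hz={'green':.143,'lilac':.143,'yellow':.143,'red':.063,'wa':.063,'wb':.063}
for cam,dz in [("scene",.0018),("side",-.002)]:
    z=np.load(f"pics/{cam}0.npz"); P=z["P"]; d=z["d"]
    for n,p in pts.items():
        r0=.032
        m=(d>0)&(abs(P[...,2]-dz-hz[n])<.003)&(np.hypot(P[...,0]-p[0],P[...,1]-p[1])<r0)
        if m.sum()<20: print(cam,n,'few',m.sum());continue
        q=P[m][:,:2].astype(np.float32); c,r=cv2.minEnclosingCircle(q); print(cam,n,m.sum(),np.round(c,4),round(r,4),'mean',q.mean(0).round(4))
    # mat
    m=(d>0)&(abs(P[...,2]-dz-.003)<.003)&(z["im"][...,2].astype(int)-z["im"][...,0]>40)&(P[...,1]<-.2)
    print(cam,'mat',cv2.minAreaRect(P[m][:,:2].astype(np.float32)))
    m=(d>0)&(abs(P[...,2]-dz-.072)<.003)&(np.hypot(P[...,0]-.515,P[...,1]-.329)<.09)
    c,r=cv2.minEnclosingCircle(P[m][:,:2].astype(np.float32)); print('pan',c,r)
    m=(d>0)&(abs(P[...,2]-dz-.045)<.003)&(P[...,0]>.6)&(abs(P[...,1])<.15)
    print('pack',cv2.minAreaRect(P[m][:,:2].astype(np.float32)))
a=cv2.imread("pics/scene0.png");b=cv2.imread("pics/side0.png")
cv2.imwrite("pics/a.png",cv2.resize(a[90:310,120:560],(800,400))); cv2.imwrite("pics/b.png",cv2.resize(b[100:400,180:480],(600,600)))
E
```

```text
scene green 180 [ 0.5962 -0.0367] 0.02 mean [ 0.5964 -0.0379]
scene lilac 199 [0.6186 0.0728] 0.0202 mean [0.6187 0.0726]
scene yellow 169 [0.5525 0.0278] 0.0202 mean [0.5532 0.0284]
scene red 273 [0.6046 0.0186] 0.0315 mean [0.6034 0.0192]
scene wa 245 [0.5477 0.1097] 0.0246 mean [0.5475 0.1097]
scene wb 186 [ 0.5146 -0.0456] 0.0239 mean [ 0.5118 -0.0447]
scene mat ((0.5375177264213562, -0.3315475583076477), (0.3242286741733551, 0.22605666518211365), 3.6021220684051514)
pan (0.5159254670143127, 0.330091267824173) 0.06702267378568649
pack ((0.7543917894363403, -0.012325957417488098), (0.30317452549934387, 0.31091490387916565), 6.736066818237305)
side green 160 [ 0.5948 -0.0392] 0.0207 mean [ 0.5934 -0.0404]
side lilac 124 [0.6159 0.0707] 0.021 mean [0.6147 0.0697]
side yellow 145 [0.5505 0.0264] 0.0202 mean [0.5497 0.0254]
side red 27 [0.5907 0.0298] 0.0236 mean [0.5898 0.0301]
side wa 97 [0.5411 0.1089] 0.0246 mean [0.5367 0.1098]
side wb 243 [ 0.5126 -0.0473] 0.0243 mean [ 0.5128 -0.0481]
side mat ((0.4862608015537262, -0.335717111825943), (0.22056198120117188, 0.22167295217514038), 1.5525349378585815)
pan (0.5156229734420776, 0.32871150970458984) 0.06871654093265533
pack ((0.7529343366622925, 0.002780422568321228), (0.27235525846481323, 0.22171638906002045), 63.01714324951172)
```

View pics/a.png

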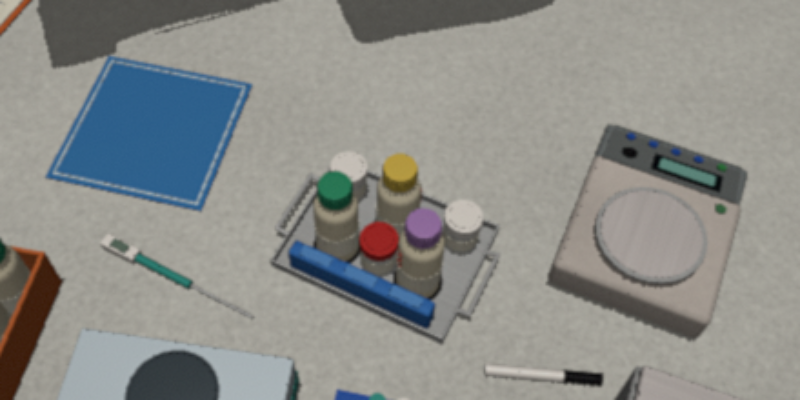

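View pics/b.png

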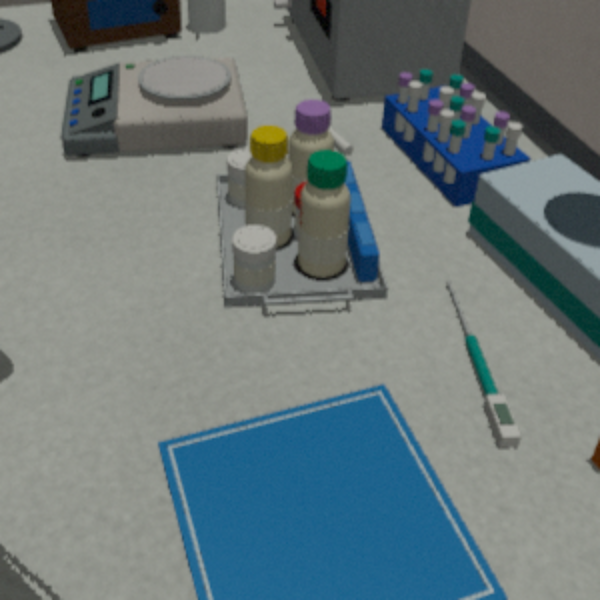

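The scene view shows yellow (cap at about 400,172), green (335,190) and lilac (423,228) around the red lid (379,240), with the mat on the right and the balance on the left. The bottle positions fit the pad pattern for a tray centred at about (0.582, 0.022) with yaw −11.2°. Next I move over the tray for a wrist-camera look.

```bash
cat >> h.py <<'E'
def go(x,y,z,yaw=168.8):
    "units from the present pose to a world TCP pose (tool pointing down)"
    s=arm.get_state(); R=Ro.from_euler('xyz',s["ee_rot"]).as_matrix()
    d=R.T@(np.array([x,y,z])-np.array(s["eef_pos"]))/.025
    y0=np.degrees(np.arctan2(R[1,0],R[0,0])); t=-((yaw-y0+180)%360-180)/5
    print("go",np.round(d,2),"turn",round(t,2),"q6",round(s["q"][5],2),"F",np.round(s["force"],1),"w",round(s["width"],4),"pos",np.round(s["eef_pos"],4),"yaw",round(y0,2),"t",round(s["t"],1))
E
python3 - <<'E'
from h import *
print(np.round(arm.get_calibration("wrist")["mount"],3).tolist())
go(.58,.02,.34); go(.54,-.28,.3)
E
```

```text
[[0.0, -0.955, -0.298, 0.08], [1.0, 0.0, -0.0, 0.0], [0.0, -0.298, 0.955, -0.18], [0.0, 0.0, 0.0, 1.0]]
go [-22.19  20.18  -5.43] turn 6.05 q6 -0.29 F [-0.2 -0.4  0.4] w 0.0875 pos [ 0.2205 -0.6379  0.2042] yaw -160.93 t 0.9
go [-16.76   9.36  -3.83] turn 6.05 q6 -0.29 F [-0.2 -0.4  0.4] w 0.0875 pos [ 0.2205 -0.6379  0.2042] yaw -160.93 t 0.9
```

```bash
python3 -m crank '[[[-2,2,-4,1],[-4,4,-5.4,2],[-6,6,-5.4,3],[-8,7.6,-5.4,4],[-10,9.2,-5.4,5],[-12,10.8,-5.4,6],[-13.7,12.5,-5.4,6],[-15.4,14,-5.4,6],[-17,15.5,-5.4,6],[-18.7,17,-5.4,6],[-20.4,18.5,-5.4,6],[-22.2,20.2,-5.4,6]]]' 0.2
python3 -m crank '[[[0,0,0,0],[0,0,0,0],[0,0,0,0],[0,0,0,0]]]'
cat > w.py <<'E'
from h import *
import sys
n=sys.argv[1]
arm.get_state(); im,d=arm.grab_frame("wrist"); P=cloud("wrist",d); np.savez(f"pics/{n}.npz",im=im,d=d,P=P); cv2.imwrite(f"pics/{n}.png",im[:,:,::-1])
for t in sys.argv[2:]:
    for r in arm.trace(t,"wrist")[:2]:
        m=r["mask"]&(d>0); q=P[m]
        if len(q)<20: continue
        top=np.percentile(q[:,2],90); k=q[abs(q[:,2]-top)<.003][:,:2].astype(np.float32)
        c,rad=cv2.minEnclosingCircle(k); print(t,round(r["score"],2),np.round(r["extent"]),"top",top.round(4),"circle",np.round(c,4),round(rad,4),"mean",k.mean(0).round(4))
E
python3 w.py w0 green_bottle_center lilac_bottle_center yellow_bottle_center red_jar_center white_jar_a_center
python3 -c "
from h import *
go(.5515,.0275,.20)"
```

```text
t: 2.4
eef_pos: [0.5591, -0.0175, 0.3397]
ee_rot: [3.141, 0.001, 2.951]
force: [1.2, -0.6, 0.2]
width: 0.0702
gripper_force: 0.0
t: 2.9
eef_pos: [0.5581, -0.0206, 0.3397]
ee_rot: [3.141, 0.001, 2.949]
force: [-0.6, 0.1, 0.1]
width: 0.0702
gripper_force: 0.0
green_bottle_center 0.82 [294. 156.  34.  61.] top 0.143 circle [ 0.596  -0.0366] 0.0199 mean [ 0.5954 -0.0364]
lilac_bottle_center 0.62 [368. 159.  54.  56.] top 0.1429 circle [0.6176 0.0728] 0.0199 mean [0.6169 0.0727]
yellow_bottle_center 0.87 [334. 119.  43.  49.] top 0.1431 circle [0.5521 0.029 ] 0.02 mean [0.5516 0.0289]
red_jar_center 0.85 [334. 161.  38.  37.] top 0.064 circle [0.6057 0.0193] 0.0239 mean [0.6063 0.0187]
go [0.63 1.81 5.57] turn 0.05 q6 -2.08 F [ 0.  -0.3 -0.8] w 0.0699 pos [ 0.5583 -0.0198  0.3393] yaw 169.04 t 3.2
```

View pics/w0.png

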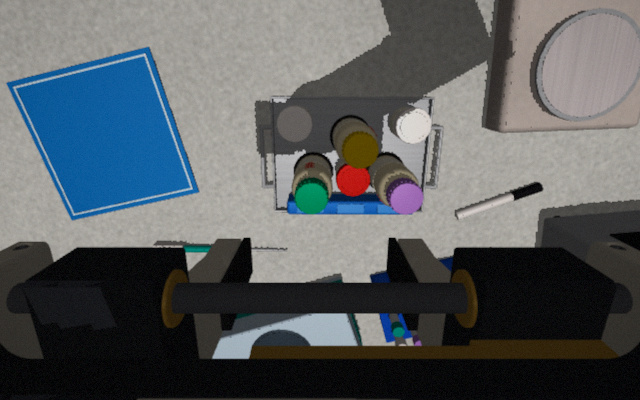

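The wrist view shows green at (312,195), lilac (404,196), red (353,180) and yellow (360,150). The three cameras agree to about 1–2 mm.

```bash
python3 - <<'E'
from h import *
go(.5958,-.0372,.112)
z=np.load("pics/w0.npz"); P=z["P"]; im=z["im"].astype(int); m=(z["d"]>0)&(abs(P[...,2]-.003)<.004)&(im[...,2]-im[...,0]>40)&(P[...,1]<-.15)&(P[...,0]<.63)
print(cv2.minAreaRect(P[m][:,:2].astype(np.float32)))
m=(z["d"]>0)&(abs(P[...,2]-.072)<.005)&(P[...,1]>.2); print(cv2.minEnclosingCircle(P[m][:,:2].astype(np.float32)))
E
```

```text
go [-1.6  -0.4   9.09] turn 0.05 q6 -2.08 F [ 0.  -0.3 -0.8] w 0.0699 pos [ 0.5583 -0.0198  0.3393] yaw 169.04 t 3.2
((0.48748329281806946, -0.3368859589099884), (0.2206093668937683, 0.22365696728229523), 1.7038182020187378)
((0.6100124716758728, 0.3301742672920227), 0.1594647914171219)
```

```bash
python3 -m crank '[[[-0.8,-0.2,1.5,0],[-1.6,-0.4,3,0],[-1.6,-0.4,4.5,0],[-1.6,-0.4,5.5,0],[-1.6,-0.4,5.5,0]]]' 0.2 20
python3 w.py w1 green_bottle_center
python3 -c "
from h import *
go(.5958,-.0372,.112)"
```

```text
t: 3.82
eef_pos: [0.5946, -0.0372, 0.1997]
ee_rot: [-3.14, -0.004, 2.951]
force: [-0.0, 0.2, 0.8]
width: 0.0701
gripper_force: 0.0
green_bottle_center 0.7 [287. 141.  62.  91.] top 0.1449 circle [ 0.5971 -0.0368] 0.02 mean [ 0.5964 -0.0366]
green_bottle_center 0.19 [352. 148.  53.  56.] top 0.0656 circle [0.6064 0.0195] 0.0237 mean [0.6064 0.0192]
go [ 0.02 -0.01  3.63] turn 0.06 q6 -2.03 F [0.2 0.3 0.2] w 0.07 pos [ 0.5963 -0.0371  0.2027] yaw 169.08 t 3.9
```

```bash
python3 -m crank '[[[0,0,1,0],[0,0,2,0],[0,0,3,0],[0,0,3.5,0],[0,0,3.6,0],[0,0,3.6,0],[0,0,3.6,0]]]'
python3 -c "
from h import *
go(.5958,-.0372,.112)"
python3 -m crank '[[[0,0,0,0],[0,0,0,0],[0,0,0,0],[0,0,0,0],[0,0,0,0]]]' 1 8
python3 -c "
from h import *
go(.5958,-.0372,.112)"
```

```text
t: 4.8
eef_pos: [0.5964, -0.0369, 0.1128]
ee_rot: [3.141, 0.002, 2.951]
force: [0.3, 0.1, -0.3]
width: 0.0702
gripper_force: 0.0
go [ 0.02 -0.02  0.03] turn 0.06 q6 -2.03 F [ 0.3  0.1 -0.3] w 0.0702 pos [ 0.5964 -0.0369  0.1128] yaw 169.08 t 4.8
t: 5.42
eef_pos: [0.5958, -0.0371, 0.1117]
ee_rot: [-3.141, -0.0, 2.951]
force: [-0.1, -0.7, -0.4]
width: 0.0397
gripper_force: 8.0
go [-0.   -0.   -0.01] turn 0.05 q6 -2.03 F [-0.1 -0.7 -0.4] w 0.0397 pos [ 0.5958 -0.0371  0.1117] yaw 169.07 t 5.4
```

```bash
python3 -m crank '[[[0,0,0,0],[0,0,0,0],[0,0,-0.5,0],[0,0,-1.2,0],[0,0,-2.2,0],[0,0,-3.2,0],[0,0,-4.2,0],[0,0,-5,0],[0,0,-5,0],[0,0,-5,0]]]' 1 25
python3 -c "
from h import *
go(.5405,-.386,.24)"
```

```text
t: 6.68
eef_pos: [0.5951, -0.0368, 0.2358]
ee_rot: [3.141, -0.001, 2.951]
force: [0.4, -0.3, -3.2]
width: 0.0391
gripper_force: 25.0
go [ -0.51 -14.13  -0.17] turn 0.05 q6 -2.03 F [ 0.4 -0.3 -3.2] w 0.0391 pos [ 0.5951 -0.0368  0.2358] yaw 169.06 t 6.7
```

```bash
python3 -m crank '[[[0,-0.5,0,0],[0,-1.4,0,0],[0,-2.8,0,0],[-0.1,-4.5,0,0],[-0.2,-6.3,0,0],[-0.3,-8.1,0,0],[-0.4,-9.9,0,0],[-0.5,-11.6,0,0],[-0.5,-12.9,0,0],[-0.5,-13.7,0,0],[-0.5,-14.1,0,0],[-0.5,-14.1,0,0]]]'
python3 -m crank '[[[0,0,0,0],[0,0,0.8,0],[0,0,2,0],[0,0,3.2,0],[0,0,4.2,0],[0,0,4.6,0],[0,0,4.6,0],[0,0,4.6,0]]]'
python3 -c "
from h import *
go(.5405,-.386,.112)"
```

```text
t: 8.18
eef_pos: [0.5409, -0.3857, 0.2365]
ee_rot: [3.141, -0.0, 2.95]
force: [-0.0, 0.2, -3.6]
width: 0.0388
gripper_force: 25.0
t: 9.18
eef_pos: [0.5421, -0.3856, 0.1231]
ee_rot: [-3.141, 0.002, 2.951]
force: [-0.5, -0.5, -3.3]
width: 0.0389
gripper_force: 25.0
go [ 0.06 -0.03  0.44] turn 0.06 q6 -1.44 F [-0.5 -0.5 -3.3] w 0.0389 pos [ 0.5421 -0.3856  0.1231] yaw 169.1 t 9.2
```

```bash
python3 -m crank '[[[0,0,0.15,0],[0,0,0.3,0],[0,0,0.36,0],[0,0,0.4,0],[0,0,0.44,0],[0,0,0.44,0]]]'
```

```text
t: 9.93
eef_pos: [0.5417, -0.3858, 0.1117]
ee_rot: [-3.141, 0.001, 2.951]
force: [-0.2, 0.4, 4.9]
width: 0.0392
gripper_force: 25.0
```

```bash
python3 -m crank '[[[0,0,0,0],[0,0,0,0],[0,0,0,0],[0,0,-1,0],[0,0,-2.5,0],[0,0,-4,0],[0,0,-4,0]]]' 0.2 20
python3 -c "
from h import *
go(.5517,.0279,.2)"
```

```text
t: 10.8
eef_pos: [0.5429, -0.3864, 0.2145]
ee_rot: [-3.14, 0.006, 2.951]
force: [-0.1, -0.1, -0.9]
width: 0.0698
gripper_force: 0.0
go [ 2.79 16.34  0.53] turn 0.06 q6 -1.44 F [-0.1 -0.1 -0.9] w 0.0698 pos [ 0.5429 -0.3864  0.2145] yaw 169.09 t 10.8
```

```bash
python3 -m crank '[[[0.3,2,0,0],[0.7,4,0,0],[1,6,0,0],[1.4,8,0,0],[1.8,10.2,0,0],[2.1,12.4,0,0],[2.5,14.4,0,0],[2.7,15.8,0.3,0],[2.8,16.3,0.5,0],[2.8,16.3,0.5,0],[2.8,16.3,0.5,0]]]'
python3 w.py w2 yellow_bottle_center red_jar_center
python3 -c "
from h import *
go(.5517,.0279,.112)"
```

```text
t: 12.18
eef_pos: [0.5497, 0.0271, 0.1981]
ee_rot: [-3.141, -0.0, 2.95]
force: [0.6, -0.7, -0.1]
width: 0.0703
gripper_force: 0.0
yellow_bottle_center 0.74 [291. 145.  62.  84.] top 0.1431 circle [0.5518 0.0292] 0.0198 mean [0.5512 0.0291]
red_jar_center 0.84 [299. 220.  46.  34.] top 0.064 circle [0.6056 0.0191] 0.0238 mean [0.6125 0.0181]
go [-0.07  0.05  3.45] turn 0.04 q6 -2.17 F [ 0.7 -0.2  0.8] w 0.0705 pos [0.5498 0.027  0.1983] yaw 168.99 t 12.3
```

```bash
python3 -m crank '[[[-0.05,0.05,1,0],[-0.08,0.05,2,0],[-0.08,0.05,3,0],[-0.08,0.05,3.4,0],[-0.08,0.05,3.45,0],[-0.08,0.05,3.45,0],[-0.08,0.05,3.45,0]]]'
python3 -m crank '[[[0,0,0,0],[0,0,0,0],[0,0,0,0],[0,0,0,0],[0,0,0,0]]]' 1 8
python3 -c "
from h import *
go(.5517,.0284,.112)"
python3 -m crank '[[[0,0,0,0],[0,0,0,0],[0,0,-0.5,0],[0,0,-1.2,0],[0,0,-2.2,0],[0,0,-3.4,0],[0,0,-4.6,0],[0,0,-5.8,0],[0,0,-6.8,0],[0,0,-7.2,0],[0,0,-7.2,0],[0,0,-7.2,0]]]' 1 25
python3 -c "
from h import *
go(.4365,-.389,.29)"
```

```text
t: 13.2
eef_pos: [0.5525, 0.0289, 0.1129]
ee_rot: [3.141, 0.001, 2.951]
force: [0.1, 0.5, 0.0]
width: 0.07
gripper_force: 0.0
t: 13.82
eef_pos: [0.552, 0.0287, 0.112]
ee_rot: [-3.141, 0.0, 2.951]
force: [-0.0, -0.3, 0.5]
width: 0.0398
gripper_force: 8.0
go [ 0.01 -0.01  0.  ] turn 0.05 q6 -2.17 F [-0.  -0.3  0.5] w 0.0398 pos [0.552  0.0287 0.112 ] yaw 169.07 t 13.8
t: 15.32
eef_pos: [0.5513, 0.0287, 0.2907]
ee_rot: [-3.141, -0.002, 2.951]
force: [-1.4, -0.8, -2.6]
width: 0.0396
gripper_force: 25.0
go [  1.34 -17.28   0.04] turn 0.05 q6 -2.17 F [-1.4 -0.8 -2.6] w 0.0396 pos [0.5513 0.0287 0.2907] yaw 169.06 t 15.3
```

```bash
python3 -m crank '[[[0,-0.6,0,0],[0.1,-1.7,0,0],[0.3,-3.4,0,0],[0.4,-5.4,0,0],[0.6,-7.4,0,0],[0.7,-9.4,0,0],[0.9,-11.4,0,0],[1.1,-13.4,0,0],[1.2,-15.2,0,0],[1.3,-16.5,0,0],[1.3,-17.1,0,0],[1.3,-17.3,0,0]]]'
python3 -m crank '[[[0,0,0,0],[0,0,0.8,0],[0,0,2.2,0],[0,0,3.8,0],[0,0,5.4,0],[0,0,6.5,0],[0,0,6.8,0],[0,0,6.8,0],[0,0,6.8,0]]]'
python3 -c "
from h import *
go(.4365,-.389,.112)"
```

```text
t: 16.82
eef_pos: [0.4374, -0.3903, 0.2913]
ee_rot: [3.141, -0.001, 2.949]
force: [0.0, 0.5, -3.4]
width: 0.039
gripper_force: 25.0
t: 17.95
eef_pos: [0.439, -0.39, 0.1236]
ee_rot: [-3.141, 0.002, 2.951]
force: [1.0, 0.8, -3.4]
width: 0.0389
gripper_force: 25.0
go [0.11 0.02 0.46] turn 0.06 q6 -1.37 F [ 1.   0.8 -3.4] w 0.0389 pos [ 0.439  -0.39    0.1236] yaw 169.1 t 17.9
```

```bash
python3 -m crank '[[[0.05,0,0.15,0],[0.1,0,0.3,0],[0.1,0,0.36,0],[0.1,0,0.4,0],[0.1,0,0.44,0],[0.1,0,0.44,0]]]'
python3 -m crank '[[[0,0,0,0],[0,0,0,0],[0,0,0,0],[0,0,-1,0],[0,0,-2.5,0],[0,0,-4,0],[0,0,-4,0]]]' 0.2 20
python3 -c "
from h import *
go(.6177,.0725,.2)"
```

```text
t: 18.7
eef_pos: [0.4361, -0.3897, 0.112]
ee_rot: [-3.141, 0.001, 2.951]
force: [-0.2, 0.8, 5.3]
width: 0.0387
gripper_force: 25.0
t: 19.58
eef_pos: [0.4371, -0.3903, 0.2143]
ee_rot: [-3.14, 0.005, 2.951]
force: [0.2, -0.0, 0.2]
width: 0.0703
gripper_force: 0.0
go [-3.59 19.54  0.55] turn 0.06 q6 -1.37 F [ 0.2 -0.   0.2] w 0.0703 pos [ 0.4371 -0.3903  0.2143] yaw 169.09 t 19.6
```

```bash
python3 -m crank '[[[-0.4,2,0,0],[-0.8,4,0,0],[-1.2,6,0,0],[-1.6,8.2,0,0],[-2,10.4,0,0],[-2.4,12.6,0,0],[-2.8,14.8,0,0],[-3.1,17,0,0],[-3.4,18.6,0.3,0],[-3.6,19.5,0.5,0],[-3.6,19.5,0.5,0],[-3.6,19.5,0.5,0]]]'
python3 w.py w3 lilac_bottle_center red_jar_center
python3 -c "
from h import *
go(.6177,.0725,.112)"
```

```text
t: 21.08
eef_pos: [0.616, 0.0716, 0.1981]
ee_rot: [-3.141, -0.001, 2.95]
force: [-0.5, -0.0, 0.3]
width: 0.0699
gripper_force: 0.0
lilac_bottle_center 0.68 [289. 146.  61.  88.] top 0.1433 circle [0.6176 0.073 ] 0.0201 mean [0.6171 0.073 ]
red_jar_center 0.55 [241. 146.  52.  58.] top 0.064 circle [0.6057 0.0194] 0.024 mean [0.6051 0.0197]
go [-0.05  0.06  3.47] turn 0.04 q6 -2.19 F [ 1.6 -0.2 -0.4] w 0.0699 pos [0.6162 0.0713 0.1988] yaw 169.0 t 21.2
```

```bash
python3 -m crank '[[[-0.05,0.06,1,0],[-0.05,0.06,2,0],[-0.05,0.06,3,0],[-0.05,0.06,3.4,0],[-0.05,0.06,3.47,0],[-0.05,0.06,3.47,0],[-0.05,0.06,3.47,0]]]'
python3 -m crank '[[[0,0,0,0],[0,0,0,0],[0,0,0,0],[0,0,0,0],[0,0,0,0]]]' 1 8
python3 -c "
from h import *
go(.6177,.0725,.112)"
python3 -m crank '[[[0,0,0,0],[0,0,0,0],[0,0,-0.5,0],[0,0,-1.2,0],[0,0,-2.2,0],[0,0,-3.4,0],[0,0,-4.6,0],[0,0,-5.8,0],[0,0,-6.8,0],[0,0,-7.2,0],[0,0,-7.2,0],[0,0,-7.2,0]]]' 1 25
python3 -c "
from h import *
go(.5375,-.282,.29)"
```

```text
t: 22.1
eef_pos: [0.6185, 0.0737, 0.1128]
ee_rot: [3.141, 0.001, 2.951]
force: [-0.4, 0.5, -0.9]
width: 0.0702
gripper_force: 0.0
t: 22.72
eef_pos: [0.6179, 0.0735, 0.1118]
ee_rot: [-3.141, -0.0, 2.951]
force: [0.2, -0.2, 1.4]
width: 0.0393
gripper_force: 8.0
go [-0.   -0.04 -0.01] turn 0.05 q6 -2.19 F [ 0.2 -0.2  1.4] w 0.0393 pos [0.6179 0.0735 0.1118] yaw 169.07 t 22.7
t: 24.22
eef_pos: [0.6173, 0.0735, 0.2905]
ee_rot: [-3.141, -0.002, 2.951]
force: [-0.3, -0.5, -1.9]
width: 0.0391
gripper_force: 25.0
go [  0.44 -14.57   0.03] turn 0.05 q6 -2.19 F [-0.3 -0.5 -1.9] w 0.0391 pos [0.6173 0.0735 0.2905] yaw 169.06 t 24.2
```

```bash
python3 -m crank '[[[0,-0.6,0,0],[0,-1.6,0,0],[0.1,-3,0,0],[0.1,-4.7,0,0],[0.2,-6.5,0,0],[0.2,-8.3,0,0],[0.3,-10.1,0,0],[0.4,-11.8,0,0],[0.4,-13.2,0,0],[0.4,-14.1,0,0],[0.4,-14.5,0,0],[0.4,-14.6,0,0]]]'
python3 -m crank '[[[0,0,0,0],[0,0,0.8,0],[0,0,2.2,0],[0,0,3.8,0],[0,0,5.4,0],[0,0,6.5,0],[0,0,6.8,0],[0,0,6.8,0],[0,0,6.8,0]]]'
python3 -c "
from h import *
go(.5375,-.282,.112)"
```

```text
t: 25.72
eef_pos: [0.5381, -0.2837, 0.2916]
ee_rot: [3.142, -0.0, 2.95]
force: [-0.0, -0.4, -2.8]
width: 0.039
gripper_force: 25.0
t: 26.85
eef_pos: [0.5399, -0.283, 0.1233]
ee_rot: [-3.141, 0.002, 2.951]
force: [1.0, 0.2, -1.8]
width: 0.0393
gripper_force: 25.0
go [0.1  0.02 0.45] turn 0.06 q6 -1.6 F [ 1.   0.2 -1.8] w 0.0393 pos [ 0.5399 -0.283   0.1233] yaw 169.1 t 26.9
```

```bash
python3 -m crank '[[[0.05,0,0.15,0],[0.1,0,0.3,0],[0.1,0,0.36,0],[0.1,0,0.4,0],[0.1,0,0.44,0],[0.1,0,0.44,0]]]'
python3 -m crank '[[[0,0,0,0],[0,0,0,0],[0,0,0,0],[0,0,-1,0],[0,0,-2.5,0],[0,0,-4,0],[0,0,-4,0]]]' 0.1 20
python3 -c "
from h import *
go(.6057,.0192,.2)"
```

```text
t: 27.6
eef_pos: [0.5371, -0.2828, 0.1117]
ee_rot: [-3.141, 0.002, 2.951]
force: [-1.2, -0.1, 5.0]
width: 0.0387
gripper_force: 25.0
t: 28.48
eef_pos: [0.5381, -0.283, 0.2141]
ee_rot: [-3.141, 0.006, 2.951]
force: [-0.8, -0.1, -0.4]
width: 0.079
gripper_force: 0.0
go [-0.36 12.38  0.56] turn 0.06 q6 -1.6 F [-0.8 -0.1 -0.4] w 0.079 pos [ 0.5381 -0.283   0.2141] yaw 169.09 t 28.5
```

```bash
python3 -m crank '[[[0,2,0,0],[-0.1,4,0,0],[-0.2,6,0,0],[-0.3,8,0,0],[-0.4,10,0,0],[-0.4,11.5,0.3,0],[-0.4,12.4,0.5,0],[-0.4,12.4,0.5,0],[-0.4,12.4,0.5,0]]]'
python3 w.py w4 red_jar_center
python3 -c "
from h import *
go(.6057,.0192,.035)"
```

```text
t: 29.6
eef_pos: [0.6048, 0.0194, 0.1979]
ee_rot: [-3.141, -0.001, 2.951]
force: [0.8, -0.8, 1.0]
width: 0.0788
gripper_force: 0.0
red_jar_center 0.79 [296. 149.  48.  55.] top 0.064 circle [0.6052 0.0193] 0.0238 mean [0.6046 0.0191]
go [-0.03  0.01  6.53] turn 0.04 q6 -2.12 F [0.2 0.6 0.1] w 0.0788 pos [0.6049 0.0191 0.1984] yaw 169.01 t 29.7
```

View pics/w4.png

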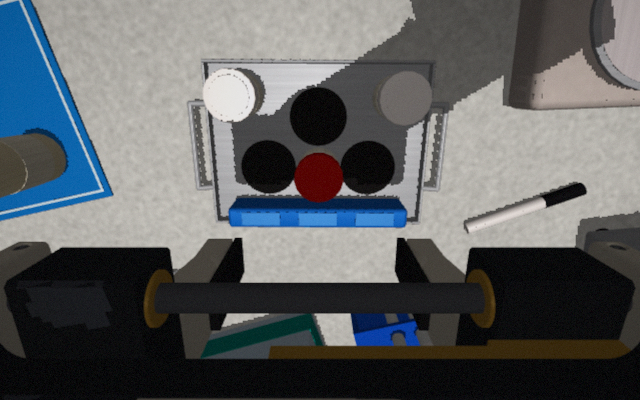

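The wrist view shows the red lid at (319,177) with the three black pads around it empty. I can now grip the jar by its lid.

```bash
python3 -m crank '[[[-0.03,0,1.5,0],[-0.03,0,3,0],[-0.03,0,4.5,0],[-0.03,0,5.8,0],[-0.03,0,6.4,0],[-0.03,0,6.5,0],[-0.03,0,6.5,0],[-0.03,0,6.5,0]]]'
python3 -m crank '[[[0,0,0,0],[0,0,0,0],[0,0,0,0],[0,0,0,0],[0,0,0,0]]]' 1 6
python3 -c "
from h import *
go(.6057,.0192,.035)"
python3 -m crank '[[[0,0,0,0],[0,0,0,0],[0,0,-0.5,0],[0,0,-1.4,0],[0,0,-2.6,0],[0,0,-3.8,0],[0,0,-4.8,0],[0,0,-5.4,0],[0,0,-5.4,0],[0,0,-5.4,0]]]' 1 18
python3 -c "
from h import *
go(.5157,.3295,.17,202)"
```

```text
t: 30.7
eef_pos: [0.6066, 0.0201, 0.0371]
ee_rot: [3.141, 0.002, 2.951]
force: [0.7, 0.5, 0.6]
width: 0.0789
gripper_force: 0.0
t: 31.32
eef_pos: [0.6058, 0.0199, 0.0358]
ee_rot: [-3.142, 0.0, 2.951]
force: [-0.4, -0.7, 0.0]
width: 0.0476
gripper_force: 6.0
go [-0.   -0.03  0.03] turn 0.05 q6 -2.12 F [-0.4 -0.7  0. ] w 0.0476 pos [0.6058 0.0199 0.0358] yaw 169.07 t 31.3
t: 32.58
eef_pos: [0.6051, 0.0199, 0.1696]
ee_rot: [-3.141, -0.002, 2.951]
force: [0.7, 0.5, -1.6]
width: 0.0467
gripper_force: 18.0
go [ 5.860e+00  1.148e+01 -1.000e-02] turn -6.59 q6 -2.12 F [ 0.7  0.5 -1.6] w 0.0467 pos [0.6051 0.0199 0.1696] yaw 169.06 t 32.6
```

```bash
python3 -m crank '[[[0.2,0.5,0,-0.3],[0.7,1.4,0,-0.8],[1.4,2.7,0,-1.6],[2.2,4.3,0,-2.5],[3.1,6,0,-3.4],[3.9,7.7,0,-4.3],[4.7,9.2,0,-5.2],[5.3,10.4,0,-6],[5.7,11.1,0,-6.5],[5.9,11.5,0,-6.6],[5.9,11.5,0,-6.6],[5.9,11.5,0,-6.6]]]'
python3 - <<'E'
from h import *
arm.grab_frame("side"); im,d=arm.grab_frame("scene"); P=cloud("scene",d)
for r in arm.trace("pan_center","scene")[:1]:
    m=r["mask"]&(d>0)&(abs(P[...,2]-.074)<.004); print(cv2.minEnclosingCircle(P[m][:,:2].astype(np.float32)))
go(.5157,.3295,.105,202)
E
```

```text
t: 34.08
eef_pos: [0.5157, 0.3293, 0.1707]
ee_rot: [-3.141, -0.0, -2.758]
force: [0.2, -0.1, -0.7]
width: 0.0467
gripper_force: 18.0
((0.5151146054267883, 0.3305225670337677), 0.06720811873674393)
go [0.   0.01 2.63] turn -0.0 q6 -2.07 F [-0.5  0.1 -1.7] w 0.0466 pos [0.5158 0.3294 0.1709] yaw -158.0 t 34.2
```

```bash
python3 -m crank '[[[0,0,0.5,0],[0,0,1.2,0],[0,0,1.9,0],[0,0,2.3,0],[0,0,2.4,0],[0,0,2.48,0],[0,0,2.54,0],[0,0,2.54,0],[0,0,2.54,0]]]'
```

```text
t: 35.35
eef_pos: [0.5156, 0.3303, 0.1075]
ee_rot: [3.141, 0.0, -2.756]
force: [-0.1, 0.5, -1.1]
width: 0.0473
gripper_force: 18.0
```

```bash
python3 -m crank '[[[0,0,0.03,0],[0,0,0.06,0],[0,0,0.08,0],[0,0,0.1,0],[0,0,0.1,0]]]'
```

```text
t: 35.98
eef_pos: [0.5155, 0.3302, 0.1048]
ee_rot: [-3.142, 0.0, -2.756]
force: [0.9, -0.1, 0.1]
width: 0.0467
gripper_force: 18.0
```

```bash
python3 -m crank '[[[0,0,0.02,0],[0,0,0.04,0],[0,0,0.04,0]]]'
```

```text
t: 36.35
eef_pos: [0.516, 0.3303, 0.1047]
ee_rot: [3.142, 0.001, -2.756]
force: [-0.7, -0.6, 5.0]
width: 0.0466
gripper_force: 18.0
```

```bash
python3 -m crank '[[[0,0,0,0],[0,0,0,0],[0,0,0,0],[0,0,-0.8,0],[0,0,-2.2,0],[0,0,-3.8,0],[0,0,-4.5,0],[0,0,-4.5,0]]]' 0.2 20
python3 w.py w5 red_jar_center pan_center
python3 - <<'E'
from h import *
go(.5371,-.2828,.2)
im,d=arm.grab_frame("scene"); cv2.imwrite("pics/s5.png",cv2.resize(im[90:310,120:560,::-1],(800,400)))
E
```

```text
t: 37.35
eef_pos: [0.5158, 0.3306, 0.2172]
ee_rot: [3.14, 0.002, -2.756]
force: [-0.2, -0.4, -1.0]
width: 0.0701
gripper_force: 0.0
red_jar_center 0.97 [289. 153.  58.  67.] top 0.1312 circle [0.515  0.3288] 0.024 mean [0.5144 0.3285]
pan_center 0.74 [207.   0. 278. 267.] top 0.0705 circle [0.5151 0.3312] 0.0661 mean [0.5082 0.3289]
go [  8.37 -23.04   0.62] turn 6.65 q6 -2.07 F [ 0.8 -0.2 -1. ] w 0.0701 pos [0.5148 0.3297 0.2146] yaw -157.94 t 37.5
```

View pics/s5.png

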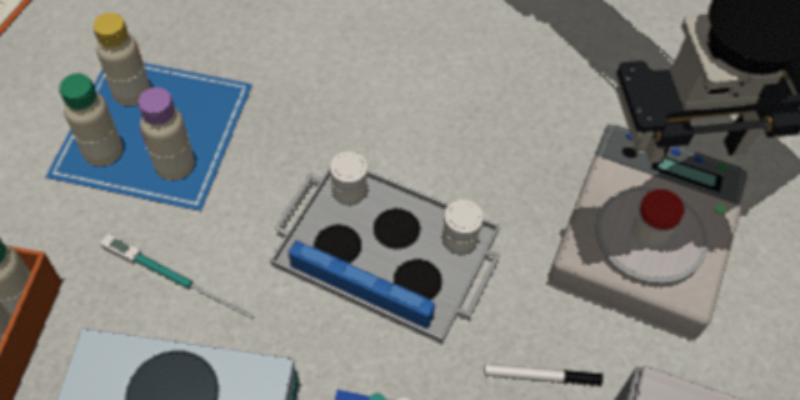

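The scene view shows the jar on the pan (660,210), all three bottles upright on the mat, and the three pads empty. Next I return the lilac bottle.

```bash
python3 -m crank '[[[0.7,-1.9,0,0.6],[1.4,-3.8,0,1.2],[2.2,-6,0,1.9],[3,-8.2,0,2.6],[3.8,-10.4,0,3.3],[4.6,-12.6,0,4],[5.4,-14.8,0,4.7],[6.2,-17,0,5.4],[7,-19.2,0,6.1],[7.7,-21.3,0.3,6.6],[8.4,-23,0.6,6.6],[8.4,-23,0.6,6.6]]]'
python3 -m crank '[[[0,0,0,0],[0,0,0,0]]]'
python3 w.py w6 lilac_bottle_center
python3 -c "
from h import *
go(.5371,-.2828,.112,169.07)"
```

```text
t: 39.05
eef_pos: [0.5353, -0.2841, 0.1985]
ee_rot: [-3.142, -0.004, 2.947]
force: [-0.0, 0.7, -0.2]
width: 0.0705
gripper_force: 0.0
t: 39.3
eef_pos: [0.537, -0.2807, 0.2012]
ee_rot: [3.141, -0.0, 2.952]
force: [-0.4, 0.8, 0.2]
width: 0.0699
gripper_force: 0.0
lilac_bottle_center 0.64 [285. 144.  60.  85.] top 0.1432 circle [ 0.5364 -0.2828] 0.02 mean [ 0.5355 -0.2826]
go [-0.01 -0.09  3.58] turn 0.02 q6 -1.6 F [-0.2 -0.7  0.3] w 0.0703 pos [ 0.5372 -0.2806  0.2016] yaw 169.15 t 39.4
```

```bash
python3 -m crank '[[[0,-0.09,1,0],[0,-0.09,2,0],[0,-0.09,3,0],[0,-0.09,3.5,0],[0,-0.09,3.58,0],[0,-0.09,3.58,0],[0,-0.09,3.58,0]]]'
python3 -m crank '[[[0,0,0,0],[0,0,0,0],[0,0,0,0],[0,0,0,0],[0,0,0,0]]]' 1 8
python3 -c "
from h import *
go(.5371,-.2828,.112,169.07)"
python3 -m crank '[[[0,0,0,0],[0,0,0,0],[0,0,-0.5,0],[0,0,-1.2,0],[0,0,-2.2,0],[0,0,-3.4,0],[0,0,-4.6,0],[0,0,-5.8,0],[0,0,-6.8,0],[0,0,-7.2,0],[0,0,-7.2,0],[0,0,-7.2,0]]]' 1 25
python3 -c "
from h import *
go(.6179,.0735,.29,169.07)"
```

```text
t: 40.28
eef_pos: [0.537, -0.2839, 0.1127]
ee_rot: [-3.141, 0.002, 2.951]
force: [-0.1, -1.1, -0.2]
width: 0.0697
gripper_force: 0.0
t: 40.9
eef_pos: [0.5364, -0.2838, 0.1117]
ee_rot: [3.142, -0.0, 2.951]
force: [0.8, 0.2, 0.0]
width: 0.0394
gripper_force: 8.0
go [-0.02  0.04 -0.01] turn -0.0 q6 -1.6 F [0.8 0.2 0. ] w 0.0394 pos [ 0.5364 -0.2838  0.1117] yaw 169.07 t 40.9
t: 42.4
eef_pos: [0.5359, -0.2835, 0.2906]
ee_rot: [3.141, -0.002, 2.951]
force: [0.8, -0.1, -1.9]
width: 0.0392
gripper_force: 25.0
go [-0.51 14.64  0.03] turn -0.0 q6 -1.6 F [ 0.8 -0.1 -1.9] w 0.0392 pos [ 0.5359 -0.2835  0.2906] yaw 169.06 t 42.4
```

```bash
python3 -m crank '[[[0,0.6,0,0],[0,1.6,0,0],[-0.1,3,0,0],[-0.1,4.7,0,0],[-0.2,6.5,0,0],[-0.2,8.3,0,0],[-0.3,10.1,0,0],[-0.4,11.8,0,0],[-0.4,13.2,0,0],[-0.48,14.1,0,0],[-0.48,14.5,0,0],[-0.48,14.64,0,0]]]'
python3 -m crank '[[[0,0,0,0],[0,0,0.8,0],[0,0,2.2,0],[0,0,3.8,0],[0,0,5.4,0],[0,0,6.5,0],[0,0,6.8,0],[0,0,6.8,0],[0,0,6.8,0],[0,0,6.8,0]]]'
python3 -c "
from h import *
go(.6173,.0735,.112,169.07)"
```

```text
t: 43.9
eef_pos: [0.6175, 0.0734, 0.2914]
ee_rot: [-3.141, -0.001, 2.951]
force: [-0.1, 0.1, -1.5]
width: 0.0389
gripper_force: 25.0
t: 45.15
eef_pos: [0.6183, 0.0735, 0.123]
ee_rot: [3.14, 0.002, 2.951]
force: [0.4, -0.5, -1.4]
width: 0.0389
gripper_force: 25.0
go [ 0.04 -0.01  0.44] turn 0.0 q6 -2.19 F [ 0.4 -0.5 -1.4] w 0.0389 pos [0.6183 0.0735 0.123 ] yaw 169.07 t 45.1
```

```bash
python3 -m crank '[[[0.03,0,0.15,0],[0.03,0,0.3,0],[0.03,0,0.36,0],[0.03,0,0.4,0],[0.03,0,0.43,0],[0.03,0,0.43,0]]]'
python3 -m crank '[[[0,0,0,0],[0,0,0,0],[0,0,0,0],[0,0,-1,0],[0,0,-2.5,0],[0,0,-4,0],[0,0,-4,0],[0,0,-4,0]]]' 0.2 20
python3 w.py w7 lilac_bottle_center
python3 -c "
from h import *
go(.4361,-.3897,.2,169.07)"
```

```text
t: 45.9
eef_pos: [0.6174, 0.0733, 0.1118]
ee_rot: [3.141, 0.001, 2.951]
force: [-0.8, -0.2, 4.2]
width: 0.0389
gripper_force: 25.0
t: 46.9
eef_pos: [0.6165, 0.0735, 0.2104]
ee_rot: [3.141, -0.001, 2.951]
force: [0.2, -0.1, 0.6]
width: 0.07
gripper_force: 0.0
lilac_bottle_center 0.76 [289. 141.  58.  85.] top 0.1424 circle [0.6162 0.074 ] 0.02 mean [0.6156 0.0742]
go [  3.56 -19.55   0.41] turn -0.0 q6 -2.19 F [ 0.4 -0.6 -0.1] w 0.07 pos [0.6162 0.0732 0.2097] yaw 169.06 t 47.0
```

```bash
python3 -m crank '[[[0.4,-2,0,0],[0.8,-4,0,0],[1.2,-6,0,0],[1.6,-8.2,0,0],[2,-10.4,0,0],[2.4,-12.6,0,0],[2.8,-14.8,0,0],[3.1,-17,0,0],[3.4,-18.6,0.2,0],[3.56,-19.5,0.4,0],[3.56,-19.5,0.4,0],[3.56,-19.5,0.4,0]]]'
python3 -m crank '[[[0,0,0,0],[0,0,0,0]]]'
python3 w.py w8 yellow_bottle_center
python3 -c "
from h import *
go(.4361,-.3897,.112,169.07)"
```

```text
t: 48.5
eef_pos: [0.4369, -0.388, 0.2003]
ee_rot: [3.141, -0.001, 2.951]
force: [0.2, 0.3, 0.6]
width: 0.0701
gripper_force: 0.0
t: 48.75
eef_pos: [0.4375, -0.3878, 0.2012]
ee_rot: [-3.142, 0.0, 2.952]
force: [0.4, 0.7, -0.3]
width: 0.07
gripper_force: 0.0
yellow_bottle_center 0.69 [289. 142.  60.  83.] top 0.143 circle [ 0.4356 -0.3891] 0.0199 mean [ 0.4347 -0.3888]
go [ 0.04 -0.08  3.57] turn 0.01 q6 -1.37 F [-0.5  0.8 -0.1] w 0.0696 pos [ 0.4374 -0.3879  0.2012] yaw 169.12 t 48.9
```

```bash
python3 -m crank '[[[0.02,-0.05,1,0],[0.02,-0.05,2,0],[0.02,-0.05,3,0],[0.02,-0.05,3.5,0],[0.02,-0.05,3.57,0],[0.02,-0.05,3.57,0],[0.02,-0.05,3.57,0]]]'
python3 -m crank '[[[0,0,0,0],[0,0,0,0],[0,0,0,0],[0,0,0,0],[0,0,0,0]]]' 1 8
python3 -c "
from h import *
go(.4361,-.3897,.112,169.07)"
python3 -m crank '[[[0,0,0,0],[0,0,0,0],[0,0,-0.5,0],[0,0,-1.2,0],[0,0,-2.2,0],[0,0,-3.4,0],[0,0,-4.6,0],[0,0,-5.8,0],[0,0,-6.8,0],[0,0,-7.2,0],[0,0,-7.2,0],[0,0,-7.2,0]]]' 1 25
python3 -c "
from h import *
go(.552,.0287,.29,169.07)"
```

```text
t: 49.72
eef_pos: [0.4369, -0.3898, 0.1127]
ee_rot: [-3.141, 0.002, 2.951]
force: [-0.2, -0.3, -0.6]
width: 0.07
gripper_force: 0.0
t: 50.35
eef_pos: [0.4363, -0.3896, 0.1118]
ee_rot: [-3.141, 0.0, 2.951]
force: [-0.5, -0.1, 0.6]
width: 0.0395
gripper_force: 8.0
go [ 0.01 -0.01 -0.01] turn -0.0 q6 -1.37 F [-0.5 -0.1  0.6] w 0.0395 pos [ 0.4363 -0.3896  0.1118] yaw 169.07 t 50.4
t: 51.85
eef_pos: [0.4358, -0.389, 0.2904]
ee_rot: [3.141, -0.002, 2.951]
force: [0.7, -0.4, -3.4]
width: 0.0389
gripper_force: 25.0
go [-1.39 17.29  0.03] turn -0.0 q6 -1.37 F [ 0.7 -0.4 -3.4] w 0.0389 pos [ 0.4358 -0.389   0.2904] yaw 169.06 t 51.9
```

```bash
python3 -m crank '[[[0,0.6,0,0],[-0.1,1.7,0,0],[-0.3,3.4,0,0],[-0.4,5.4,0,0],[-0.6,7.4,0,0],[-0.7,9.4,0,0],[-0.9,11.4,0,0],[-1.1,13.4,0,0],[-1.2,15.2,0,0],[-1.4,16.5,0,0],[-1.4,17.1,0,0],[-1.4,17.3,0,0]]]'
python3 -m crank '[[[0,0,0,0],[0,0,0.8,0],[0,0,2.2,0],[0,0,3.8,0],[0,0,5.4,0],[0,0,6.5,0],[0,0,6.8,0],[0,0,6.8,0],[0,0,6.8,0],[0,0,6.8,0]]]'
python3 -c "
from h import *
go(.552,.0287,.112,169.07)"
```

```text
t: 53.35
eef_pos: [0.5523, 0.0293, 0.2912]
ee_rot: [-3.141, -0.001, 2.952]
force: [0.4, 0.0, -3.3]
width: 0.0394
gripper_force: 25.0
t: 54.6
eef_pos: [0.5534, 0.0287, 0.1229]
ee_rot: [3.141, 0.002, 2.951]
force: [0.4, -0.3, -3.2]
width: 0.039
gripper_force: 25.0
go [ 0.05 -0.01  0.44] turn -0.0 q6 -2.17 F [ 0.4 -0.3 -3.2] w 0.039 pos [0.5534 0.0287 0.1229] yaw 169.07 t 54.6
```

```bash
python3 -m crank '[[[0.04,0,0.15,0],[0.04,0,0.3,0],[0.04,0,0.36,0],[0.04,0,0.4,0],[0.04,0,0.43,0],[0.04,0,0.43,0]]]'
python3 -m crank '[[[0,0,0,0],[0,0,0,0],[0,0,0,0],[0,0,-1,0],[0,0,-2.5,0],[0,0,-4,0],[0,0,-4,0],[0,0,-4,0]]]' 0.2 20
python3 w.py w9 yellow_bottle_center
python3 -c "
from h import *
go(.5415,-.3858,.2,169.07)"
```

```text
t: 55.35
eef_pos: [0.5523, 0.0287, 0.1118]
ee_rot: [3.141, 0.001, 2.951]
force: [-0.4, -0.8, 5.5]
width: 0.0386
gripper_force: 25.0
t: 56.35
eef_pos: [0.5513, 0.0287, 0.2104]
ee_rot: [3.141, -0.001, 2.951]
force: [0.7, -0.4, -1.2]
width: 0.0699
gripper_force: 0.0
yellow_bottle_center 0.96 [290. 143.  57.  82.] top 0.1426 circle [0.5506 0.0289] 0.0201 mean [0.5497 0.0293]
go [ -2.77 -16.35   0.4 ] turn -0.0 q6 -2.17 F [ 0.6 -0.8  0.2] w 0.0703 pos [0.5511 0.0286 0.2098] yaw 169.06 t 56.5
```

```bash
python3 -m crank '[[[-0.3,-2,0,0],[-0.7,-4,0,0],[-1,-6,0,0],[-1.4,-8,0,0],[-1.8,-10.2,0,0],[-2.1,-12.4,0,0],[-2.5,-14.4,0,0],[-2.7,-15.8,0.2,0],[-2.77,-16.35,0.4,0],[-2.77,-16.35,0.4,0],[-2.77,-16.35,0.4,0],[-2.77,-16.35,0.4,0]]]'
python3 w.py w10 green_bottle_center
python3 -c "
from h import *
go(.5415,-.3858,.112,169.07)"
```

```text
t: 57.95
eef_pos: [0.5426, -0.3848, 0.2014]
ee_rot: [-3.142, 0.001, 2.952]
force: [1.1, 0.5, 0.2]
width: 0.0702
gripper_force: 0.0
green_bottle_center 0.86 [289. 142.  57.  88.] top 0.1431 circle [ 0.5412 -0.3853] 0.0201 mean [ 0.5405 -0.3851]
go [ 0.04 -0.04  3.58] turn 0.01 q6 -1.44 F [0.2 0.1 0.3] w 0.07 pos [ 0.5426 -0.385   0.2015] yaw 169.13 t 58.0
```

```bash
python3 -m crank '[[[0.02,-0.02,1,0],[0.02,-0.02,2,0],[0.02,-0.02,3,0],[0.02,-0.02,3.5,0],[0.02,-0.02,3.58,0],[0.02,-0.02,3.58,0],[0.02,-0.02,3.58,0]]]'
python3 -m crank '[[[0,0,0,0],[0,0,0,0],[0,0,0,0],[0,0,0,0],[0,0,0,0]]]' 1 8
python3 -c "
from h import *
go(.5415,-.3858,.112,169.07)"
python3 -m crank '[[[0,0,0,0],[0,0,0,0],[0,0,-0.5,0],[0,0,-1.2,0],[0,0,-2.2,0],[0,0,-3.4,0],[0,0,-4.6,0],[0,0,-5.8,0],[0,0,-6.8,0],[0,0,-7.2,0],[0,0,-7.2,0],[0,0,-7.2,0]]]' 1 25
python3 -c "
from h import *
go(.5958,-.0372,.29,169.07)"
```

```text
t: 58.92
eef_pos: [0.5422, -0.3864, 0.1126]
ee_rot: [-3.141, 0.002, 2.951]
force: [1.0, -0.1, -0.3]
width: 0.0701
gripper_force: 0.0
t: 59.55
eef_pos: [0.5416, -0.3861, 0.1115]
ee_rot: [3.142, -0.0, 2.951]
force: [-0.2, 0.8, -0.2]
width: 0.0396
gripper_force: 8.0
go [ 0.01  0.01 -0.02] turn 0.0 q6 -1.43 F [-0.2  0.8 -0.2] w 0.0396 pos [ 0.5416 -0.3861  0.1115] yaw 169.07 t 59.5
t: 61.05
eef_pos: [0.5412, -0.3858, 0.2902]
ee_rot: [3.141, -0.002, 2.951]
force: [-0.6, -0.4, -3.7]
width: 0.0392
gripper_force: 25.0
go [ 0.5  14.1   0.02] turn -0.0 q6 -1.43 F [-0.6 -0.4 -3.7] w 0.0392 pos [ 0.5412 -0.3858  0.2902] yaw 169.06 t 61.0
```

```bash
python3 -m crank '[[[0,0.5,0,0],[0,1.4,0,0],[0,2.8,0,0],[0.1,4.5,0,0],[0.2,6.3,0,0],[0.3,8.1,0,0],[0.4,9.9,0,0],[0.5,11.6,0,0],[0.5,12.9,0,0],[0.5,13.7,0,0],[0.5,14.1,0,0],[0.5,14.1,0,0]]]'
python3 -m crank '[[[0,0,0,0],[0,0,0.8,0],[0,0,2.2,0],[0,0,3.8,0],[0,0,5.4,0],[0,0,6.5,0],[0,0,6.8,0],[0,0,6.8,0],[0,0,6.8,0],[0,0,6.8,0]]]'
python3 -c "
from h import *
go(.5958,-.0372,.112,169.07)"
```

```text
t: 62.55
eef_pos: [0.5961, -0.0373, 0.2914]
ee_rot: [-3.141, -0.0, 2.951]
force: [0.0, -0.7, -4.1]
width: 0.0391
gripper_force: 25.0
t: 63.8
eef_pos: [0.5969, -0.0376, 0.1227]
ee_rot: [3.141, 0.002, 2.951]
force: [-1.3, -0.7, -3.5]
width: 0.0392
gripper_force: 25.0
go [0.05 0.01 0.43] turn -0.0 q6 -2.03 F [-1.3 -0.7 -3.5] w 0.0392 pos [ 0.5969 -0.0376  0.1227] yaw 169.07 t 63.8
```

```bash
python3 -m crank '[[[0.04,0.01,0.15,0],[0.04,0.01,0.3,0],[0.04,0.01,0.36,0],[0.04,0.01,0.4,0],[0.04,0.01,0.43,0],[0.04,0.01,0.43,0]]]'
python3 -m crank '[[[0,0,0,0],[0,0,0,0],[0,0,0,0],[0,0,-1,0],[0,0,-2.5,0],[0,0,-4,0],[0,0,-5.5,0],[0,0,-7,0],[2,-2,-8,0],[4,-4,-8,0],[5,-6,-8,0],[5,-6,-8,0]]]' 0.2 20
python3 - <<'E'
from h import *
pts={'green':(.596,-.037),'lilac':(.618,.073),'yellow':(.552,.028)}
for cam,dz in [("scene",.0018),("side",-.002)]:
    im,d=arm.grab_frame(cam); P=cloud(cam,d); cv2.imwrite(f"pics/{cam}9.png",im[:,:,::-1])
    for n,p in pts.items():
        m=(d>0)&(abs(P[...,2]-dz-.143)<.003)&(np.hypot(P[...,0]-p[0],P[...,1]-p[1])<.032)
        if m.sum()<20: continue
        q=P[m][:,:2].astype(np.float32); c,r=cv2.minEnclosingCircle(q); print(cam,n,np.round(c,4),round(r,4),'mean',q.mean(0).round(4))
a=cv2.imread("pics/scene9.png");b=cv2.imread("pics/side9.png")
cv2.imwrite("pics/c.png",np.hstack([cv2.resize(a[150:270,250:540],(490,400)),cv2.resize(b[120:270,260:380],(300,400))]))
print(arm.get_state()["t"],arm.get_state()["eef_pos"])
E
```

```text
t: 64.55
eef_pos: [0.5958, -0.0373, 0.1115]
ee_rot: [3.141, 0.001, 2.951]
force: [-1.7, -1.0, 5.0]
width: 0.039
gripper_force: 25.0
t: 66.05
eef_pos: [0.4418, -0.1625, 0.3116]
ee_rot: [3.141, 0.002, 2.949]
force: [-0.1, 0.2, 0.4]
width: 0.0704
gripper_force: 0.0
scene green [ 0.595  -0.0358] 0.02 mean [ 0.5945 -0.0368]
scene lilac [0.6166 0.0731] 0.0202 mean [0.6172 0.0732]
scene yellow [0.5507 0.0277] 0.0206 mean [0.5508 0.0291]
side green [ 0.5931 -0.0382] 0.0209 mean [ 0.5921 -0.0395]
side lilac [0.6137 0.0715] 0.0206 mean [0.614  0.0702]
side yellow [0.5497 0.0265] 0.0203 mean [0.5485 0.0258]
66.15 [ 0.4433331  -0.16167522  0.31125596]
```

View pics/c.png

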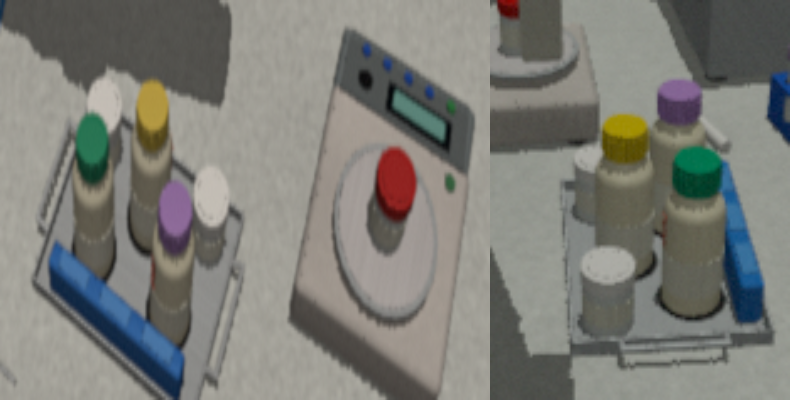

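The bottles are back on their pads within 1–2 mm of their starting positions, all upright, and the jar is near the middle of the pan. The arm is clear of everything.

```bash
python3 -c "
from station import arm
print(arm.job_done())"
```

```text
the job is handed in; nothing more can be done
None
```

The job is handed in at about 66 s of robot time: the red jar stands about 2 mm off the centre of the balance's pan, all three bottles are back upright on their own pads within about 2 mm, and the two white-lidded jars were never touched.

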